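# Open the battery canister and stow the pack

## Robot

A 7-joint arm with a two-finger parallel gripper is mounted at the origin on the work surface. World frame = base frame: x ahead of the robot, y to its left, z up, the work surface at z = 0. Lengths are in m, angles in rad, forces in N, time in s.
With the tool pointing down it reaches from about 0.425 to 1.025 m from the base axis. Payload 3.6 kg.
Tool frame: the origin (TCP) lies on the front face of the gripper's body, between the roots of the fingers; the fingertips stand ahead of it and the grasp point (between the pads) lies 54 mm ahead of it (ctrl.nose_length is the z of the fingertips in the tool frame, in m); z points along the fingers, y is the line along which they close (so a half turn about z gives the same grasp; the last joint's range is limited). The gripper opens to 85 mm and grips with 20 to 120 N. Pads are 22 mm wide; open, the fingers measure 114 mm over their backs; the gripper's body (76 mm by 85 mm) begins 54 mm behind the grasp point. The pads swing forward as they close: fully open they stand 13 mm farther back than shut.
Start: joints at [1.173, 0.591, 0.048, 1.609, -0.033, 0.943, -0.034], TCP at [0.218, -0.692, 0.304] pointing down, gripper open.
Joint ranges: [-2.69, 2.69], [-0.47, 2.24], [-1.27, 1.36], [0.19, 2.51], [-1.53, 4.68], [0.08, 2.07], [-3.09, 3.09]. Speed limits (rad/s): [2.57, 2.57, 3.14, 3.14, 3.14, 3.14, 3.14].

## Interface

Orientations are given as a rotation vector (axis times angle).
In Python, from workcell import ctrl gives the robot as it stands.
- The arm moves only by the tool servo_tool, never from a script. Its argument "rows" is one flat list of numbers, 7 for each row, row after row: the turn, a rotation vector about the tool's x, y, z in rad, then the shift along the tool's x, y, z in cm, then the opening, from -1 (shut) to 1 (fully open). A call has 1 to 20 rows; each row shifts and turns the commanded pose from where the row before left it, along the tool's axes as they then stand; what a row does not reach is not made up. A row lasts 1/12 s, in which the tool goes at most 41.7 mm and 7.16 degrees, less where a joint would pass 70% of its speed; a pose out of reach is approached as far as the arm can. A call with a gripper value outside its range is refused whole. The fingers move at their own pace and stop on an object; the grip force is fixed at half the most. Time passes only in rows, so rows that do not move let the fingers close. It gives the time, the measured TCP pose, the force, the opening and the grip force at its end, in the units of the state.
- ctrl.sense(): the state, without advancing time (a new reading comes with each control period).
- ctrl.grab_frame(name): name is "scene" or "side" or "wrist"; returns the picture (384x512x3 uint8, red, green, blue); there is no depth.
- ctrl.camera_info(name): a dict with "fx", "fy", "cx", "cy" (pixels), "cam_to_world" (4x4, takes a point from camera to world coordinates); the wrist camera has in their place "hand_eye" (4x4, takes a point from camera to tool coordinates, whose origin is the TCP and whose axes are the flange's). Camera axes: x right, y up, looking along -z (the intrinsics and any distortion apply to the point x, -y, -z); pixel columns grow to the right and rows downward; lengths in m; the calibration is good to about 2 mm. A picture is of the moment at which its call begins: read the wrist's pose just before it. camera_info takes no time and is no camera call.
- ctrl.hand_in(): hands the job in; it is judged then, once.
Trained networks look in the newest picture that a camera, given by its name, has taken for a name from the list of things; names that differ only in an ending like _2 or _b are one class to them, and where a whole thing is asked for, a point or a joint stands for the part that bears it (a point fixed in the world has none). Each returns a list of dicts, best first, with "score" (0 to 1); they miss things now and then, are a little off and sometimes report something else, mostly with a low value. They report only what shows in the picture. A call takes as long as a camera call. They do not tell look-alikes from the thing itself.
- ctrl.cut_out(camera, name): "region" (384x512 bool, what is visible of it) and "bbox" ([left, top, right, bottom] in pixels, round what is visible of it).
- ctrl.place_of(camera, name): "pixel" ([column, row] in pixels: a listed point, or the origin of a listed thing).
The state is a dict: "time_s": time; "q": joint angles; "joint_vel": joint speeds; "joint_efforts": joint torques, N m; "ee_pos": TCP position; "eef_rot": TCP orientation; "contact_force": force on the tool from outside, world axes, zero at the start; "wrist_torque": the same for the moment, N m; "opening": finger opening in m; "gripper_force": force on a finger pad.
Only numpy, scipy, OpenCV 4.12 (cv2) and the standard library are available. Lean on these libraries where they do the work, as an engineer would, in place of code of your own. Each camera call takes 0.05 s, during which the arm holds its last target. There are 200 camera calls.

## Task

Open the grey battery canister: turn its lid anticlockwise until its lugs come to the notches, lift it straight off and lay it flat, grip up, in the shallow square tray. Then lower the loose battery pack from the opened laptop into the canister and lay it flat on the bottom, gently, not dropped, and leave the canister open. Leave the spray bottle, flask, cordless driver and screwdriver undisturbed.

Things in the scene. Friction and masses are not known exactly. Their poses are not given: they have to be found in the camera images.
- canister: Grey round double-walled canister fixed to the bench, outer diameter 174, height 105.5. Origin: centre of its underside, z up. Bore and mouth 124 diameter, inner floor 34 above the origin. A ledge at height 90 carries the lid; above it a dark collar (inner diameter 138) overhangs the lid's two lugs, save at two open notches at the canister's own +x and -x.
- notch (a point): Middle of the canister's +x notch, 76 from its axis, at the collar's top (105.5 high); axes as the canister's. Each notch is about 30 degrees wide. The lid turned anticlockwise (from above) brings its lugs to both notches; stops end the turn about 6 degrees past their middles. It lifts free only within about 5 degrees of the middles; elsewhere the 6 thick overhang (underside 99.5 high) holds it.
- lid: Loose steel lid, about 0.35 kg, turns with light friction. Disc of diameter 132, 8 thick, with lugs at its own +x and -x (26 wide, 6 thick, 160 across their ends). Origin: centre of its underside, z up. It starts locked, 90 above the canister's origin, its x axis 43 to 77 degrees clockwise of the canister's x axis (a half turn of the lid makes no difference).
- grip (a point): Middle of the lid's upright black grip bar, 27 above the lid's origin on its axis. The bar lies along the lid's x axis, in line with the lugs: 90 long, 16 thick, from 8 to 47 above the lid's underside.
- tray: Shallow grey square parking tray for the lid, fixed to the bench: 196 x 196 outside, 186 x 186 inside, rim 16 high, floor 5 thick. Origin: centre of its underside. The canister and the tray may stand on either side of the laptops.
- laptops: Fixed stack of three small laptops, 272 (its x) x 194 (its y) x 61 high, the top one opened; its top is flat. Origin: centre of its underside. Carries the pack and the spray bottle.
- pack: Loose black battery pack lying flat on the near half of the laptop stack, 88 long (its x) x 42 wide (its y) x 28 high, about 0.2 kg. Origin: centre of its underside, z up.
- spray: Bystander: loose spray bottle standing on the far half of the laptop stack, 62 diameter, 189 high with a red trigger head reaching 43 out to its -x. Origin: centre of its underside.
- flask: Bystander: loose dark steel flask standing on the bench beyond the work, 74 diameter, 215 high. Origin: centre of its underside.
- driver: Bystander: loose cordless driver standing on its battery, foot 100 x 66, 187 high, chuck reaching 75 to its +x. Origin: centre of its underside.
- screwdriver: Bystander: loose blue-handled screwdriver lying on the bench between the robot and the laptops, below 40 high. Origin: centre of its underside, long axis x.
Not all that is in view belongs to the job. Of the things that look like the lid, the smaller one is meant. Several things have the shape of the pack; the one meant has the colours described above.

How it is judged:
On the way, in this order (a step that is already met when the one before it is completed fails the run):
1. the lid, still seated in the canister, is turned until its lugs are at the notches (angle between the x axis of lid and the x axis of canister, either way round below 0.2 rad and horizontal distance between lid and canister below 0.01 m and z of lid in the frame of canister between 0.085 and 0.098 m).
2. the lid is lifted clear of the collar (z of lid in the frame of canister above 0.125 m and angle between lid's own z axis and vertical below 0.35 rad).
3. the lid lies flat in the tray (x of lid in the frame of tray between -0.03 and 0.03 m and y of lid in the frame of tray between -0.03 and 0.03 m and z of lid in the frame of tray below 0.01 m and angle between lid's own z axis and vertical below 0.06 rad and linear speed of lid below 0.02 m/s), for 0.2 s.
4. the pack lies flat on the canister's floor (horizontal distance between pack and canister below 0.03 m and z of pack in the frame of canister between 0.028 and 0.041 m and angle between pack's own z axis and vertical below 0.15 rad and linear speed of pack below 0.02 m/s), for 0.2 s.
At the end, for the whole second after the job is handed in: The lid rests flat on the tray floor, grip up (tilt under 0.06 rad, under 10 mm above the tray underside, centred to 30 mm along each tray side); the pack rests flat on the canister floor (tilt under 0.15 rad, 28 to 41 mm above the canister underside, within 30 mm of its axis) (all of step 3 and all of step 4); the robot touches nothing.
It fails at once if the spray bottle, flask, cordless driver or screwdriver is shifted more than 30 mm, or one that stands is tipped over 0.35 rad (distance of any of spray, flask, driver, screwdriver from where it was at the start of the episode above 0.03 m or angle between any of spray, flask, driver's own z axis and vertical above 0.35 rad).
It fails at once if the pack is dropped into the canister (faster than 0.8 m/s inside it) (horizontal distance between pack and canister below 0.062 m and z of pack in the frame of canister below 0.1 m and linear speed of pack above 0.8 m/s).
It fails at once if the lid is dropped into the tray (faster than 0.8 m/s just above it) (horizontal distance between lid and tray below 0.09 m and z of lid in the frame of tray below 0.06 m and linear speed of lid above 0.8 m/s).
It also fails if it takes over 70 s, if anything falls off the work surface, if the arm or the gripper's body presses on something with over 40 N, if the wrist force passes 120 N, or if a joint passes its speed limit or range.

## Working session

There is one attempt and no reset: what is moved stays moved. The work goes in short steps, Python scripts to look and compute and a tool call to move; the robot and the scene stay as the last step left them, time stands still between calls to the robot, and variables do not carry over. Pictures are saved under pics/ and viewed, at most 10 in all, crops included, and the job is handed in when it is done.

Besides the shell and the picture viewer there is one more tool, called as name(argument=value, ...) on one line, values as JSON. servo_tool: Moves the arm, as the interface text tells. Its arguments: {"type":"object","properties":{"rows":{"type":"array","items":{"type":"number"}}},"required":["rows"]}

```bash
mkdir -p pics
cat > h.py <<'E'
import numpy as np, cv2
from scipy.spatial.transform import Rotation as R
from workcell import ctrl
def snap(cam,fn=None):
    s=ctrl.sense(); im=ctrl.grab_frame(cam)
    if fn: cv2.imwrite('pics/'+fn,im[:,:,::-1])
    return s,im
def cam(c,s=None):
    i=ctrl.camera_info(c)
    if c=='wrist':
        s=s or ctrl.sense(); T=np.eye(4); T[:3,:3]=R.from_rotvec(s['eef_rot']).as_matrix(); T[:3,3]=s['ee_pos']
        M=T@np.array(i['hand_eye'])
    else: M=np.array(i['cam_to_world'])
    return i,M
def ray(c,px,s=None):
    i,M=cam(c,s); K=np.array([[i['fx'],0,i['cx']],[0,i['fy'],i['cy']],[0,0,1]])
    d=i.get('distortion',i.get('dist'))
    u=cv2.undistortPoints(np.array([[px]],float),K,None if d is None else np.array(d,float))[0,0]
    v=M[:3,:3]@np.array([u[0],-u[1],-1]); return M[:3,3],v/np.linalg.norm(v)
def onz(c,px,z,s=None):
    o,v=ray(c,px,s); return o+v*(z-o[2])/v[2]
def tri(rays):
    A=0;b=0
    for o,v in rays:
        P=np.eye(3)-np.outer(v,v); A=A+P; b=b+P@o
    p=np.linalg.solve(A,b); return p,[np.linalg.norm((np.eye(3)-np.outer(v,v))@(p-o)) for o,v in rays]
E
python3 - <<'E'
from h import *
np.set_printoptions(precision=3,suppress=True)
for c in ['scene','side','wrist']:
    s,im=snap(c,c+'0.png'); i=ctrl.camera_info(c); print(c,{k:np.round(v,3).tolist() if not isinstance(v,str) else v for k,v in i.items()})
    for n in ['canister','notch','lid','grip','tray','laptops','pack','spray','flask','driver','screwdriver']:
        print(n,[(np.round(r['pixel'],1).tolist(),round(r['score'],2)) for r in ctrl.place_of(c,n)])
print(ctrl.sense(),ctrl.nose_length)
a=cv2.imread('pics/scene0.png');b=cv2.imread('pics/side0.png')
E
```

```text
scene {'fx': 359.374, 'fy': 359.374, 'cx': 253.579, 'cy': 194.178, 'cam_to_world': [[-0.35, -0.738, 0.576, 1.1], [0.937, -0.277, 0.215, 0.239], [0.001, 0.615, 0.789, 0.907], [0.0, 0.0, 0.0, 1.0]]}
canister [([340.3, 244.6], 0.64), ([251.0, 177.2], 0.4)]
notch [([327.4, 240.0], 0.89)]
lid [([352.2, 174.9], 0.67), ([347.0, 224.3], 0.59)]
grip [([356.7, 166.4], 0.85), ([291.7, 305.0], 0.4), ([231.0, 238.2], 0.22)]
tray [([154.8, 189.8], 0.59)]
laptops [([234.2, 237.5], 0.59)]
pack [([242.2, 208.9], 0.77), ([215.6, 146.8], 0.72)]
spray [([218.9, 247.7], 0.79), ([153.2, 248.4], 0.54), ([327.2, 240.4], 0.49)]
flask [([289.5, 305.7], 0.93)]
driver [([152.5, 251.2], 0.84)]
screwdriver [([249.2, 178.5], 0.79)]
side {'fx': 417.592, 'fy': 417.592, 'cx': 258.061, 'cy': 194.86, 'cam_to_world': [[-0.932, 0.293, -0.211, 0.275], [-0.361, -0.739, 0.568, 0.632], [0.011, 0.606, 0.795, 0.929], [0.0, 0.0, 0.0, 1.0]]}
canister [([206.3, 292.0], 0.84)]
notch [([205.0, 275.7], 0.39)]
lid [([202.6, 275.2], 0.82), ([327.6, 332.0], 0.66), ([208.6, 294.4], 0.43)]
grip [([329.6, 330.0], 0.93)]
tray [([283.5, 126
[... 346 characters left out ...]
0.27, 0.069], [1.0, 0.0, -0.001, -0.0], [-0.001, 0.27, -0.963, -0.071], [0.0, 0.0, 0.0, 1.0]]}
canister []
notch []
lid []
grip []
tray []
laptops []
pack []
spray []
flask []
driver []
screwdriver []
{'time_s': 1.8, 'q': array([ 1.173,  0.591,  0.048,  1.609, -0.033,  0.943, -0.034]), 'joint_vel': array([ 0.   ,  0.001, -0.   , -0.002, -0.001,  0.001, -0.   ]), 'joint_efforts': array([  0.   , -54.861,   1.546, -19.853,   0.009,   0.002,  -0.   ]), 'ee_pos': array([ 0.218, -0.692,  0.304]), 'eef_rot': array([-3.105, -0.477,  0.   ]), 'contact_force': array([-0.494,  0.19 , -0.058]), 'wrist_torque': array([-0.002, -0.003, -0.011]), 'gripper_force': 0.0, 'opening': 0.08548404456428078} 0.0726
```

View pics/scene0.png

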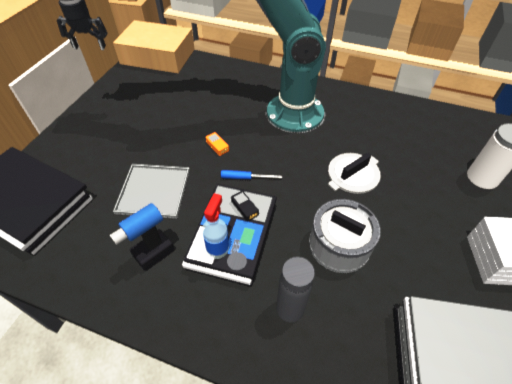

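View pics/side0.png

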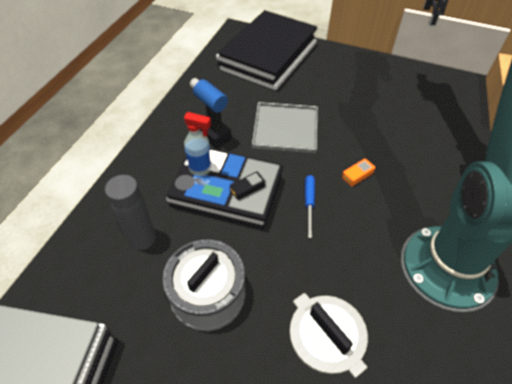

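Scene: the canister with its seated lid and grip is at (346,230), and a larger decoy lid lies on the bench at (355,173). The black pack on the laptop is at (245,206), and the orange look-alike at (217,144). The tray is at (153,190), flask (294,290), driver (150,235), spray (215,235) and screwdriver (250,176). Next I get coarse positions.

Run:
```python
from h import *
np.set_printoptions(precision=3,suppress=True)
P={'grip':((348,222),(204,271)),'pack':((242.2,208.9),(247.8,190)),'tray':((154.8,189.8),(283.5,126.8)),'lapt':((234.2,237.5),(221.9,193)),'spray':((218.9,247.7),(198.1,166)),'flask':((289.5,305.7),(141,239.8)),'driver':((152.5,251.2),(214.1,136.4)),'scr':((249.2,178.5),(308.4,208)),'can':((340.3,244.6),(206.3,292)),'declid':((352.2,174.9),(327.6,332))}
for n,(a,b) in P.items():
    p,e=tri([ray('scene',a),ray('side',b)]); print(n,p,np.array(e))
```

```text
grip [0.524 0.288 0.119] [0.001 0.001]
pack [ 0.539 -0.004  0.05 ] [0.003 0.003]
tray [ 0.541 -0.305  0.013] [0.001 0.001]
lapt [0.614 0.001 0.008] [0.004 0.004]
spray [ 0.69  -0.012  0.072] [0.001 0.001]
flask [ 0.748  0.21  -0.001] [0.004 0.004]
driver [ 0.733 -0.202 -0.002] [0.004 0.004]
scr [ 0.377 -0.045 -0.005] [0.001 0.001]
can [0.528 0.289 0.011] [0.001 0.001]
declid [ 0.238  0.271 -0.007] [0.002 0.002]
```

servo_tool(rows=[0, 0, 0.1, 0, 0, -3, 1, 0, 0, 0.1, 0, 0, -3, 1, 0, 0, 0.104, 0, 0, -3, 1, 0, 0, 0, 2.3, -3.1, 0, 1, 0, 0, 0, 2.3, -3.1, 0, 1, 0, 0, 0, 2.3, -3.1, 0, 1, 0, 0, 0, 2.3, -3.1, 0, 1, 0, 0, 0, 2.3, -3.1, 0, 1, 0, 0, 0, 2.3, -3.1, 0, 1, 0, 0, 0, 2.3, -3.1, 0, 1, 0, 0, 0, 2.3, -3.1, 0, 1, 0, 0, 0, 2.3, -3.1, 0, 1, 0, 0, 0, 2.3, -3.1, 0, 1, 0, 0, 0, 2.3, -3.1, 0, 1, 0, 0, 0, 2.3, -3.1, 0, 1, 0, 0, 0, 2.3, -3.1, 0, 1, 0, 0, 0, 2.3, -3.1, 0, 1])

```text
time_s: 3.22
ee_pos: [0.54, -0.2557, 0.3942]
eef_rot: [3.141, 0.001, 0.001]
contact_force: [0.4, 0.2, -0.0]
opening: 0.0853
gripper_force: 0.0
```

Run:
```python
from h import *
np.set_printoptions(precision=3,suppress=True)
s,im=snap('wrist','w_tray.png')
print(s['joint_vel'], s['q'])
r=ctrl.cut_out('wrist','tray')
for k in r[:1]:
    print(k['score'],k['bbox'])
    c,_=cv2.findContours(k['region'].astype(np.uint8),cv2.RETR_EXTERNAL,cv2.CHAIN_APPROX_SIMPLE)
    c=max(c,key=cv2.contourArea); rot=cv2.minAreaRect(c); print(rot)
    W=np.array([onz('wrist',p[0],0.016,s)[:2] for p in c.astype(float)],np.float32)
    print('world rect',cv2.minAreaRect(W))
print([(onz('wrist',r['pixel'],0,s),r['pixel'],r['score']) for r in ctrl.place_of('wrist','tray')])
```

```text
[-0.646  0.114 -0.141 -0.175  0.058  0.053 -0.807] [ 0.364  0.337  0.003  1.81  -0.001  0.995 -1.203]
0.91 [206.0, 67.2, 371.0, 235.5]
((293.6360778808594, 152.49000549316406), (139.92422485351562, 148.06060791015625), 74.47589111328125)
world rect ((0.537643313407898, -0.3150165379047394), (0.19688166677951813, 0.19628125429153442), 15.600131034851074)
[]
```

servo_tool(rows=[0, 0, 0, 0, -4, 0, 1, 0, 0, 0, 0, -4, 0, 1, 0, 0, 0, 0, -4, 0, 1, 0, 0, 0, 0, -4, 0, 1, 0, 0, 0, 0, -4, 0, 1, 0, 0, 0, 0, -4, 0, 1])

```text
time_s: 3.87
ee_pos: [0.5384, -0.0175, 0.3942]
eef_rot: [3.141, -0.004, 0.001]
contact_force: [0.7, -0.0, 0.5]
opening: 0.0855
gripper_force: 0.0
```

Run:
```python
from h import *
np.set_printoptions(precision=3,suppress=True)
s,im=snap('wrist','w_pack.png'); print(s['ee_pos'])
for k in ctrl.cut_out('wrist','pack'):
    print(k['score'],k['bbox'])
    c,_=cv2.findContours(k['region'].astype(np.uint8),cv2.RETR_EXTERNAL,cv2.CHAIN_APPROX_SIMPLE)
    c=max(c,key=cv2.contourArea)
    W=np.array([onz('wrist',p[0],0.089,s)[:2] for p in c.astype(float)],np.float32)
    print('world rect z.089',cv2.minAreaRect(W), cv2.boxPoints(cv2.minAreaRect(W)).tolist())
    m=np.zeros((384,512),np.uint8)
print([(onz('wrist',r['pixel'],0.061,s),r['pixel'],r['score']) for r in ctrl.place_of('wrist','pack')])
```

```text
[ 0.538 -0.018  0.394]
0.88 [335.9, 294.1, 363.8, 327.4]
world rect z.089 ((0.3357512950897217, -0.15036998689174652), (0.05716448277235031, 0.022879092022776604), 27.45231819152832) [[0.3051137924194336, -0.15339529514312744], [0.31566131114959717, -0.17369809746742249], [0.36638879776000977, -0.1473446786403656], [0.3558412790298462, -0.12704187631607056]]
0.87 [194.0, 127.7, 270.0, 196.9]
world rect z.089 ((0.54063880443573, 0.0012485086917877197), (0.08770237863063812, 0.04401085898280144), 54.59614944458008) [[0.49729782342910767, -0.02174557000398636], [0.5331706404685974, -0.04724264144897461], [0.5839797854423523, 0.024242587387561798], [0.5481069684028625, 0.04973965883255005]]
0.56 [350.3, 0.0, 473.0, 47.6]
world rect z.089 ((0.6883506774902344, -0.1899978518486023), (0.12873809039592743, 0.04601661115884781), 89.89596557617188) [[0.6652255058288574, -0.2543250024318695], [0.7112420797348022, -0.2544085681438446], [0.7114758491516113, -0.12567070126533508], [0.6654592752456665, -0.12558713555335999]]
0.2 [145.3, 1.4, 324.8, 217.6]
world rect z.089 ((0.5998982191085815, -0.009139910340309143), (0.23945443332195282, 0.17817547917366028), 4.80485725402832) [[0.473129540681839, 0.06960612535476685], [0.48805394768714905, -0.10794320702552795], [0.7266669273376465, -0.08788594603538513], [0.7117425203323364, 0.08966338634490967]]
[(array([ 0.321, -0.185,  0.061]), [364.5, 308.9], 0.95)]
```

servo_tool(rows=[0, 0, 0, 0, -4, 0, 1, 0, 0, 0, 0, -4, 0, 1, 0, 0, 0, 0, -4, 0, 1, 0, 0, 0, 0, -4, 0, 1, 0, 0, 0, 0, -4, 0, 1, 0, 0, 0, 0, -4, 0, 1, 0, 0, 0, 0, -4, 0, 1])

```text
time_s: 4.6
ee_pos: [0.5401, 0.2611, 0.3939]
eef_rot: [3.14, -0.006, 0.001]
contact_force: [0.9, -0.5, -0.5]
opening: 0.0856
gripper_force: 0.0
```

Run:
```python
from h import *
np.set_printoptions(precision=3,suppress=True)
s,im=snap('wrist','w_can.png'); print(s['ee_pos'],s['q'])
import pickle; pickle.dump({k:s[k] for k in('ee_pos','eef_rot')},open('s_can.pkl','wb'))
for n,z in(('lid',.09),('canister',0),('notch',.1055),('grip',.117)):
  print(n,[(onz('wrist',r['pixel'],z,s),r['pixel'],r['score']) for r in ctrl.place_of('wrist',n)])
# rectified top view of lid/collar at z=.1055
a=cv2.imread('pics/w_pack.png')
big=cv2.resize(im[:,:,::-1],None,fx=1.5,fy=1.5); cv2.imwrite('pics/can_big.png',big)
```

```text
[0.54  0.261 0.394] [-0.378  0.347 -0.197  1.798  0.081  1.004 -2.182]
lid [(array([0.304, 0.269, 0.09 ]), [243.8, 334.2], 0.7), (array([0.522, 0.29 , 0.09 ]), [224.7, 180.1], 0.64)]
canister []
notch [(array([0.592, 0.248, 0.105]), [260.4, 120.2], 0.62)]
grip [(array([0.306, 0.27 , 0.117]), [242.6, 347.2], 0.81), (array([0.525, 0.286, 0.117]), [226.3, 183.1], 0.59)]
```

View pics/can_big.png

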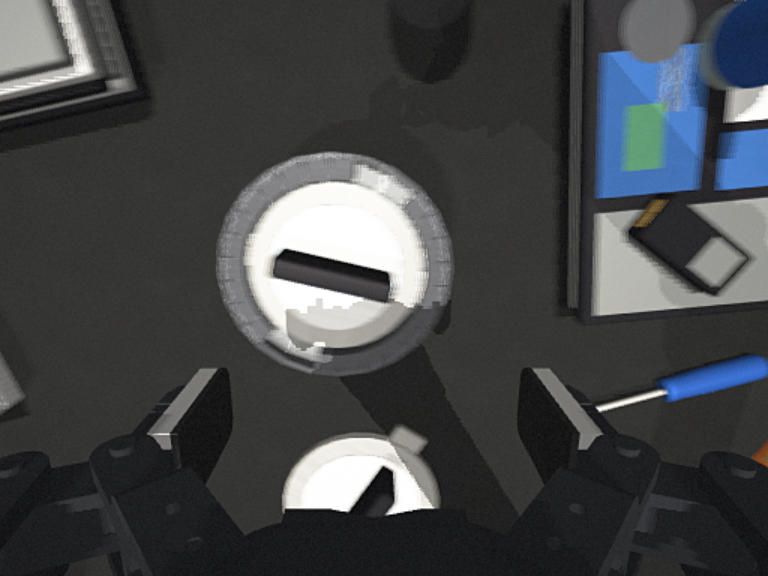

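The wrist view (1.5x) shows the canister at (335,265) with the grip bar running from (275,262) to (390,290). The notches are the bright gaps at (385,182) and (300,348). The larger decoy lid is below at (365,490). The black pack with its orange contacts is at (690,245) on the laptop, and the orange decoy is at the right edge (765,455). I now measure angles numerically, and take a second view after turning.

```bash
cat >> h.py <<'E'
def rect(im,s,c,z,half=.1,ppm=2000):
    n=int(2*half*ppm); i,M=cam('wrist',s); Mi=np.linalg.inv(M)
    # output: col -> -y, row -> -x (image up=+x)
    g=np.arange(n)/ppm-half; X=c[0]-g[:,None]+0*g[None]; Y=c[1]-g[None]+0*g[:,None]
    P=np.stack([X,Y,X*0+z,X*0+1],-1)@Mi.T
    u=i['fx']*P[...,0]/-P[...,2]+i['cx']; v=-i['fy']*P[...,1]/-P[...,2]+i['cy']
    return cv2.remap(im,u.astype(np.float32),v.astype(np.float32),cv2.INTER_LINEAR),X,Y
def measure(im,s,c):
    c=np.array(c,float)
    r,X,Y=rect(im,s,c,.137); g=r.max(2); d=np.hypot(X-c[0],Y-c[1])
    m=((g<45)&(d<.055)).astype(np.uint8)
    n,l,st,ce=cv2.connectedComponentsWithStats(m); k=1+np.argmax(st[1:,4]); m=l==k
    pts=np.stack([X[m],Y[m]],1).astype(np.float32); mr=cv2.minAreaRect(pts)
    p0=pts.mean(0); w,V=np.linalg.eigh(np.cov(pts.T)); a=V[:,1]
    print('bar mean',p0,'ang',np.degrees(np.arctan2(a[1],a[0]))%180,'rect',mr)
    r2,X2,Y2=rect(im,s,c,.1055); d=np.hypot(X2-c[0],Y2-c[1]); g=r2.min(2).astype(float); th=np.degrees(np.arctan2(Y2-c[1],X2-c[0]))
    pr=[(t,g[(d>.072)&(d<.083)&(abs((th-t+180)%360-180)<2.5)].mean()) for t in range(-180,180,5)]
    print('ring',' '.join(f'{t}:{v:.0f}' for t,v in pr))
    return r,r2
E
python3 - <<'E'
from h import *
import pickle
np.set_printoptions(precision=4,suppress=True)
s=pickle.load(open('s_can.pkl','rb')); im=cv2.imread('pics/w_can.png')
a,b=measure(im,s,(.524,.288)); cv2.imwrite('pics/r1.png',np.hstack([a,b]))
E
```

```text
bar mean [0.5358 0.2883] ang 76.54924868084197 rect ((0.5359008312225342, 0.28880754113197327), (0.08004774153232574, 0.008512439206242561), 76.57417297363281)
ring -180:76 -175:78 -170:76 -165:76 -160:77 -155:75 -150:76 -145:77 -140:74 -135:75 -130:76 -125:73 -120:74 -115:76 -110:91 -105:121 -100:119 -95:123 -90:127 -85:119 -80:126 -75:126 -70:122 -65:130 -60:130 -55:129 -50:133 -45:147 -40:189 -35:190 -30:206 -25:205 -20:192 -15:195 -10:150 -5:136 0:137 5:136 10:137 15:134 20:135 25:133 30:131 35:129 40:127 45:125 50:124 55:123 60:123 65:124 70:126 75:126 80:125 85:123 90:119 95:118 100:121 105:119 110:122 115:123 120:122 125:124 130:125 135:120 140:113 145:117 150:107 155:101 160:98 165:105 170:92 175:79
```

servo_tool(rows=[0, 0, 0, -0.6, -2.2, 0, 1, 0, 0, 0, -0.6, -2.2, 0, 1, 0, 0, -0.1, 0, 0, 0, 1, 0, 0, -0.1, 0, 0, 0, 1, 0, 0, -0.1, 0, 0, 0, 1, 0, 0, -0.1, 0, 0, 0, 1, 0, 0, -0.1, 0, 0, 0, 1, 0, 0, -0.1, 0, 0, 0, 1, 0, 0, -0.1, 0, 0, 0, 1, 0, 0, -0.1, 0, 0, 0, 1, 0, 0, -0.1, 0, 0, 0, 1, 0, 0, -0.1, 0, 0, 0, 1, 0, 0, -0.1, 0, 0, 0, 1, 0, 0, -0.1, 0, 0, 0, 1, 0, 0, -0.1, 0, 0, 0, 1, 0, 0, 0, 0, 0, 0, 1])

```text
time_s: 6.18
ee_pos: [0.5284, 0.3027, 0.3935]
eef_rot: [2.503, 1.896, -0.002]
contact_force: [-0.6, 0.2, 0.1]
opening: 0.0855
gripper_force: 0.0
```

Run:
```python
from h import *
import pickle
np.set_printoptions(precision=4,suppress=True)
s,im=snap('wrist','w_can2.png'); print(s['ee_pos'],s['eef_rot'],s['q'])
pickle.dump({k:s[k] for k in('ee_pos','eef_rot')},open('s_can2.pkl','wb'))
for n,z in(('lid',.09),('notch',.1055),('grip',.117)):
  print(n,[(onz('wrist',r['pixel'],z,s),r['pixel'],r['score']) for r in ctrl.place_of('wrist',n)])
a,b=measure(im[:,:,::-1],s,(.524,.288)); o=cv2.imread('pics/r1.png')
cv2.imwrite('pics/r12.png',cv2.resize(np.vstack([o,np.hstack([a,b])]),(600,600)))
```

```text
[0.5284 0.3027 0.3935] [ 2.5026  1.896  -0.0021] [-0.2293  0.391  -0.498   1.7693  0.2152  1.0366 -1.0802]
lid [(array([0.5167, 0.2873, 0.09  ]), [243.2, 178.8], 0.58)]
notch [(array([0.593 , 0.2525, 0.1055]), [314.4, 192.6], 0.95)]
grip [(array([0.295 , 0.2925, 0.117 ]), [57.8, 230.3], 0.7)]
bar mean [0.5258 0.2894] ang 76.37825737773046 rect ((0.5259235501289368, 0.2900889813899994), (0.09145413339138031, 0.01537098828703165), 76.55133819580078)
ring -180:66 -175:68 -170:68 -165:65 -160:95 -155:113 -150:108 -145:113 -140:112 -135:108 -130:112 -125:108 -120:111 -115:111 -110:110 -105:112 -100:110 -95:110 -90:112 -85:110 -80:113 -75:112 -70:112 -65:114 -60:112 -55:115 -50:115 -45:110 -40:132 -35:111 -30:122 -25:126 -20:120 -15:131 -10:123 -5:125 0:125 5:128 10:129 15:129 20:132 25:133 30:131 35:135 40:131 45:135 50:135 55:132 60:135 65:132 70:131 75:132 80:129 85:130 90:128 95:124 100:128 105:121 110:125 115:124 120:116 125:123 130:121 135:142 140:114 145:84 150:79 155:74 160:75 165:62 170:66 175:69
```

View pics/r12.png

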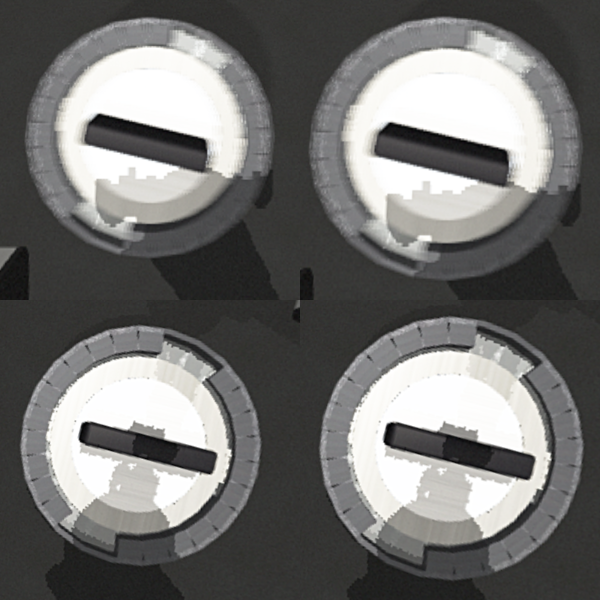

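View 2 was taken at rest and its bar fit is 91 x 15.4 mm, which matches the text. That gives the bar centre at (0.526,0.289) and angle 76.5°. The notch is at about -29°, so the lid needs a turn of roughly 75° anticlockwise. The first view was motion-blurred, so I discard it. Descending now to grip.

servo_tool(rows=[0, 0, -0.037, 0, 0, 0, 1, 0, 0, 0, -1.4, 0.06, 3.6, 1, 0, 0, 0, 0, 0, 4, 1, 0, 0, 0, 0, 0, 4, 1, 0, 0, 0, 0, 0, 4, 1, 0, 0, 0, 0, 0, 3, 1, 0, 0, 0, 0, 0, 2, 1, 0, 0, 0, 0, 0, 1, 1, 0, 0, 0, 0, 0, 0, 1, 0, 0, 0, 0, 0, 0, -1, 0, 0, 0, 0, 0, 0, -1, 0, 0, 0, 0, 0, 0, -1, 0, 0, 0, 0, 0, 0, -1, 0, 0, 0, 0, 0, 0, -1, 0, 0, 0, 0, 0, 0, -1, 0, 0, 0, 0, 0, 0, -1, 0, 0, 0, 0, 0, 0, -1])

```text
time_s: 7.8
ee_pos: [0.5249, 0.2932, 0.1791]
eef_rot: [2.464, 1.947, 0.003]
contact_force: [-0.6, -0.9, 5.8]
opening: 0.0153
gripper_force: 59.7
```

```bash
python3 -c "
from h import *
s=ctrl.sense();print({k:np.round(s[k],3) for k in s})"
```

```text
{'time_s': np.float64(7.8), 'q': array([-0.308,  0.629, -0.392,  1.969,  0.4  ,  0.617, -1.195]), 'joint_vel': array([ 0.   , -0.002,  0.   , -0.001, -0.001,  0.002,  0.   ]), 'joint_efforts': array([-4.9000e-01, -4.5395e+01, -4.2010e+00, -1.1873e+01, -9.6000e-02,
       -1.8700e-01, -2.0000e-02]), 'ee_pos': array([0.525, 0.293, 0.179]), 'eef_rot': array([2.464, 1.947, 0.003]), 'contact_force': array([-0.624, -0.938,  5.761]), 'wrist_torque': array([-0.159,  0.033, -0.012]), 'gripper_force': np.float64(59.672), 'opening': np.float64(0.015)}
```

servo_tool(rows=[0, 0, 0, 0, 0, 0, -0.2, 0, 0, 0, 0, 0, 0, -0.2, 0, 0, 0, -0.2, 0, 0, -0.2, 0, 0, 0, -0.24, 0.03, 0, -0.2, 0, 0, 0, 0, 0, 0, -0.2, 0, 0, 0, 0, 0, 0, -1, 0, 0, 0, 0, 0, 0, -1, 0, 0, 0, 0, 0, 0, -1, 0, 0, 0, 0, 0, 0, -1])

```text
time_s: 8.55
ee_pos: [0.5234, 0.2885, 0.1779]
eef_rot: [2.465, 1.948, -0.0]
contact_force: [0.2, -1.4, 1.4]
opening: 0.0154
gripper_force: 58.9
```

servo_tool(rows=[0, 0, -0.08, 0, 0, 0, -1, 0, 0, -0.08, 0, 0, 0, -1, 0, 0, -0.08, 0, 0, 0, -1, 0, 0, -0.08, 0, 0, 0, -1, 0, 0, -0.08, 0, 0, 0, -1, 0, 0, -0.08, 0, 0, 0, -1, 0, 0, -0.08, 0, 0, 0, -1, 0, 0, -0.08, 0, 0, 0, -1])

```text
time_s: 9.22
ee_pos: [0.5235, 0.2887, 0.1779]
eef_rot: [-1.722, -2.627, -0.001]
contact_force: [0.4, 0.7, -0.5]
opening: 0.0154
gripper_force: 58.9
```

servo_tool(rows=[0, 0, -0.08, 0, 0, 0, -1, 0, 0, -0.08, 0, 0, 0, -1, 0, 0, -0.08, 0, 0, 0, -1, 0, 0, -0.08, 0, 0, 0, -1, 0, 0, -0.08, 0, 0, 0, -1, 0, 0, -0.08, 0, 0, 0, -1, 0, 0, -0.08, 0, 0, 0, -1, 0, 0, -0.08, 0, 0, 0, -1, 0, 0, 0, 0, 0, 0, -1])

```text
time_s: 9.97
ee_pos: [0.5236, 0.2887, 0.1779]
eef_rot: [-0.811, -3.035, -0.001]
contact_force: [0.7, 0.7, 1.0]
opening: 0.0152
gripper_force: 59.1
```

```bash
python3 -c "
from h import *
s,im=snap('wrist','turned.png');print({k:np.round(s[k],4) for k in ('ee_pos','eef_rot','contact_force','wrist_torque','opening')})
v=s['eef_rot'];print(np.degrees(2*np.arctan2(v[1],v[0])))
b=cv2.imread('pics/turned.png'); cv2.imwrite('pics/turned2.png',cv2.resize(b,None,fx=1.5,fy=1.5))
s2,im2=snap('scene','sc2.png')
"
```

```text
{'ee_pos': array([0.5236, 0.2887, 0.1779]), 'eef_rot': array([-8.1110e-01, -3.0349e+00, -1.1000e-03]), 'contact_force': array([0.746 , 0.7466, 0.9713]), 'wrist_torque': array([-0.0989, -0.0439,  0.0983]), 'opening': np.float64(0.0152)}
-209.9272132555438
```

View pics/turned2.png

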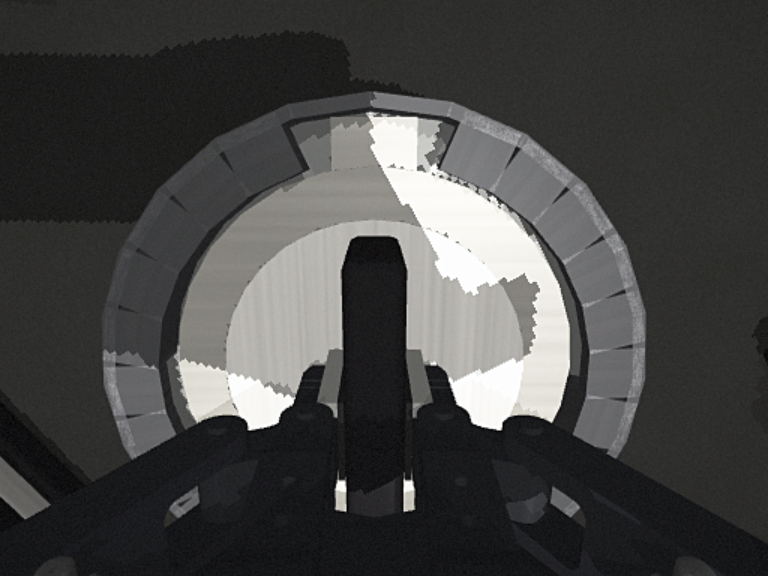

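The lug at (374,140) sits mid-notch; the notch edges are at about (290,125) and (458,125). Lifting.

servo_tool(rows=[0, 0, 0, 0, 0, -0.5, -1, 0, 0, 0, 0, 0, -1, -1, 0, 0, 0, 0, 0, -1, -1, 0, 0, 0, 0, 0, -1.5, -1, 0, 0, 0, 0, 0, -2, -1, 0, 0, 0, 0, 0, -2, -1, 0, 0, 0, 0, 0, -2.5, -1, 0, 0, 0, 0, 0, -2.5, -1, 0, 0, 0, 0, 0, 0, -1])

```text
time_s: 10.82
ee_pos: [0.5247, 0.2913, 0.3144]
eef_rot: [0.811, 3.028, 0.013]
contact_force: [0.5, 1.2, -1.9]
opening: 0.0154
gripper_force: 58.8
```

```bash
python3 -c "
from h import *
s=ctrl.sense();print({k:np.round(s[k],4) for k in ('q','ee_pos','eef_rot','contact_force','wrist_torque','opening')})
print(tri([ray('scene',(118,238)),ray('side',(193,82))]))
print('spray head tip',tri([ray('scene',(217,198)),ray('side',(195,117))]))
"
```

```text
{'q': array([ 0.0266,  0.552 , -0.8727,  1.8679,  0.5172,  0.9529, -0.0327]), 'ee_pos': array([0.5247, 0.2913, 0.3144]), 'eef_rot': array([0.8114, 3.0281, 0.0128]), 'contact_force': array([ 0.5494,  1.1893, -1.8579]), 'wrist_torque': array([ 0.1019, -0.041 ,  0.0455]), 'opening': np.float64(0.0154)}
(array([ 0.79688979, -0.21879256,  0.1697816 ]), [np.float64(0.0018697222097713339), np.float64(0.00186972220977148)])
spray head tip (array([ 0.67070986, -0.00658226,  0.26269891]), [np.float64(0.0030616025838337176), np.float64(0.0030616025838338837)])
```

servo_tool(rows=[0, 0, 0, -1.43, -3.36, 0, -1, 0, 0, 0, -1.43, -3.36, 0, -1, 0, 0, 0, -1.43, -3.36, 0, -1, 0, 0, 0, -1.43, -3.36, 0, -1, 0, 0, 0, -1.43, -3.36, 0, -1, 0, 0, 0, -1.43, -3.36, 0, -1, 0, 0, 0, -1.43, -3.36, 0, -1, 0, 0, 0, -1.43, -3.36, 0, -1])

```text
time_s: 11.48
ee_pos: [0.487, -0.0029, 0.3081]
eef_rot: [0.813, 3.035, -0.001]
contact_force: [0.3, -0.5, -2.4]
opening: 0.0154
gripper_force: 59.3
```

Run:
```python
from h import *
s=ctrl.sense();print({k:np.round(s[k],4) for k in ('q','ee_pos','eef_rot','contact_force','opening')})
for c in ('scene','side'):
    snap(c,'t_'+c+'.png')
    for k in ctrl.cut_out(c,'tray')[:2]:
        C,_=cv2.findContours(k['region'].astype(np.uint8),cv2.RETR_EXTERNAL,cv2.CHAIN_APPROX_SIMPLE)
        C=max(C,key=cv2.contourArea)
        W=np.array([onz(c,p[0],0.012)[:2] for p in C.astype(float)],np.float32)
        print(c,k['score'],k['bbox'],cv2.minAreaRect(W))
```

```text
{'q': array([ 0.6354,  0.42  , -0.9345,  2.102 ,  0.459 ,  0.8349,  0.472 ]), 'ee_pos': array([ 0.487 , -0.0029,  0.3081]), 'eef_rot': array([ 8.1260e-01,  3.0346e+00, -7.0000e-04]), 'contact_force': array([ 0.2869, -0.4573, -2.4209]), 'opening': np.float64(0.0154)}
scene 0.58 [111.7, 163.7, 187.9, 218.3] ((0.5410581827163696, -0.31270885467529297), (0.20692680776119232, 0.2054956555366516), 15.423773765563965)
side 0.71 [282.6, 105.9, 316.9, 155.9] ((0.49150946736335754, -0.3275975286960602), (0.10337220132350922, 0.21570634841918945), 14.382583618164062)
```

servo_tool(rows=[0, 0, 0, -2.22, -2.7, 0, -1, 0, 0, 0, -2.22, -2.7, 0, -1, 0, 0, 0, -2.22, -2.7, 0, -1, 0, 0, 0, -2.22, -2.7, 0, -1, 0, 0, 0, -2.22, -2.7, 0, -1, 0, 0, 0, -2.22, -2.7, 0, -1, 0, 0, 0, -2.22, -2.7, 0, -1, 0, 0, 0, -2.22, -2.7, 0, -1, 0, 0, 0, -2.22, -2.7, 0, -1, 0, 0, 0, 0, 0, 2, -1, 0, 0, 0, 0, 0, 2, -1, 0, 0, 0, 0, 0, 0, -1])

```text
time_s: 12.68
ee_pos: [0.5382, -0.3102, 0.2643]
eef_rot: [-0.81, -3.029, -0.004]
contact_force: [-1.3, -0.1, -3.2]
opening: 0.0152
gripper_force: 59.4
```

```bash
python3 -c "
from h import *
s=ctrl.sense();print({k:np.round(s[k],4) for k in ('q','ee_pos','eef_rot','contact_force','opening')})
v=s['eef_rot'];print(np.degrees(2*np.arctan2(v[1],v[0])))
snap('scene','t2.png');snap('side','t3.png')
a=cv2.imread('pics/t2.png')[100:300,60:310];b=cv2.imread('pics/t3.png')[40:240,160:410]
cv2.imwrite('pics/tv.png',cv2.resize(np.hstack([a,b]),(800,320)))
"
```

```text
{'q': array([ 1.0068,  0.637 , -0.8238,  1.8552,  0.5798,  0.9156,  0.9574]), 'ee_pos': array([ 0.5382, -0.3102,  0.2643]), 'eef_rot': array([-0.8097, -3.0287, -0.0038]), 'contact_force': array([-1.3255, -0.0925, -3.175 ]), 'opening': np.float64(0.0152)}
-209.9351506757911
```

View pics/tv.png

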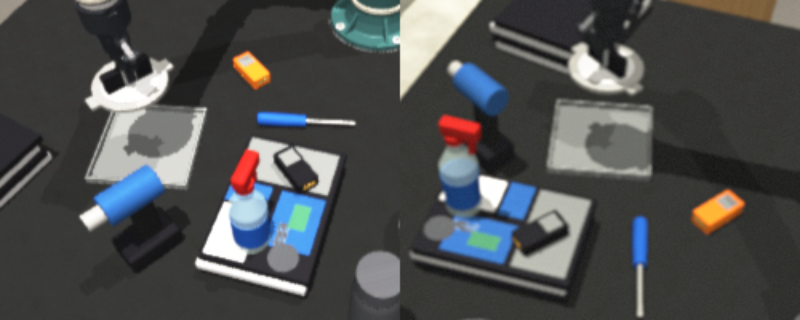

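The lid hangs level over the tray: (130,85) in the left crop, tray at (148,147). The black pack is at (297,168) on the laptop, with the orange decoy on the bench. Lowering.

servo_tool(rows=[0, 0, 0, 0, 0, 3, -1, 0, 0, 0, 0, 0, 3, -1, 0, 0, 0, 0, 0, 3, -1, 0, 0, 0, 0, 0, 3, -1, 0, 0, 0, 0, 0, 2, -1, 0, 0, 0, 0, 0, 1, -1, 0, 0, 0, 0, 0, 0.7, -1, 0, 0, 0, 0, 0, 0.4, -1, 0, 0, 0, 0, 0, 0.3, -1, 0, 0, 0, 0, 0, 0, -1])

```text
time_s: 13.62
ee_pos: [0.5403, -0.3118, 0.1048]
eef_rot: [0.813, 3.033, -0.0]
contact_force: [-0.4, 0.2, -2.6]
opening: 0.0151
gripper_force: 59.6
```

servo_tool(rows=[0, 0, 0, 0, 0, 0.4, -1, 0, 0, 0, 0, 0, 0.3, -1, 0, 0, 0, 0, 0, 0.2, -1, 0, 0, 0, 0, 0, 0.15, -1, 0, 0, 0, 0, 0, 0.1, -1, 0, 0, 0, 0, 0, 0, -1])

```text
time_s: 14.12
ee_pos: [0.5394, -0.3119, 0.0929]
eef_rot: [-0.814, -3.034, 0.001]
contact_force: [-1.3, -0.3, 2.7]
opening: 0.0153
gripper_force: 60.4
```

servo_tool(rows=[0, 0, 0, 0, 0, 0, -0.4, 0, 0, 0, 0, 0, 0, 0, 0, 0, 0, 0, 0, 0, 0.2, 0, 0, 0, 0, 0, 0, 0.2, 0, 0, 0, 0, 0, -1, 0.3, 0, 0, 0, 0, 0, -3, 1, 0, 0, 0, 0, 0, -4, 1, 0, 0, 0, 0, 0, -4, 1, 0, 0, 0, 0, 0, -4, 1, 0, 0, 0, 0, 0, -4, 1, 0, 0, 0, 0, 0, -4, 1, 0, 0, 0, 0, 0, 0, 1])

```text
time_s: 15.12
ee_pos: [0.5439, -0.3115, 0.342]
eef_rot: [0.809, 3.02, -0.004]
contact_force: [1.8, 1.0, 0.4]
opening: 0.0852
gripper_force: 0.0
```

Run:
```python
from h import *
s,im=snap('wrist','lidplaced.png');print({k:np.round(s[k],4) for k in ('q','ee_pos','eef_rot','contact_force','opening','time_s')})
for n,z in(('lid',.005),('grip',.032),('tray',.0)):
  print(n,[(np.round(onz('wrist',r['pixel'],z,s),4),r['pixel'],r['score']) for r in ctrl.place_of('wrist',n)])
```

```text
{'q': array([ 1.0515,  0.5579, -0.8863,  1.7851,  0.5037,  1.0243,  1.0221]), 'ee_pos': array([ 0.5439, -0.3115,  0.342 ]), 'eef_rot': array([ 0.8087,  3.0196, -0.0036]), 'contact_force': array([1.8166, 0.9683, 0.397 ]), 'opening': np.float64(0.0852), 'time_s': np.float64(15.1167)}
lid [(array([ 0.5396, -0.3191,  0.005 ]), [242.2, 155.6], 0.7)]
grip [(array([ 0.5399, -0.3133,  0.032 ]), [246.0, 157.2], 0.84)]
tray []
```

View pics/lidplaced.png

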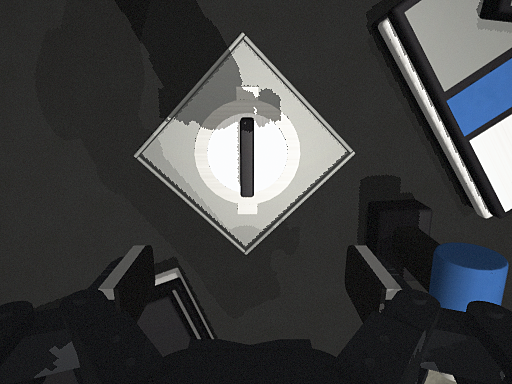

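Lid at (247,155) lies in the middle of the tray (corners (243,35), (352,153), (247,252), (136,155)). Now to the pack.

servo_tool(rows=[0, 0, 0, 1.75, 3.18, 0, 1, 0, 0, 0, 1.75, 3.18, 0, 1, 0, 0, 0, 1.75, 3.18, 0, 1, 0, 0, 0, 1.75, 3.18, 0, 1, 0, 0, 0, 1.75, 3.18, 0, 1, 0, 0, 0, 1.75, 3.18, 0, 1, 0, 0, 0, 1.75, 3.18, 0, 1, 0, 0, 0, 1.75, 3.18, 0, 1, 0, 0, 0, 1.75, 3.18, 0, 1])

```text
time_s: 16.07
ee_pos: [0.5449, 0.016, 0.3306]
eef_rot: [-0.812, -3.031, 0.002]
contact_force: [0.8, -0.2, 0.1]
opening: 0.0852
gripper_force: 0.0
```

servo_tool(rows=[0, 0, 0.104, 0, 0, 0, 1, 0, 0, 0.104, 0, 0, 0, 1, 0, 0, 0.104, 0, 0, 0, 1, 0, 0, 0.104, 0, 0, 0, 1, 0, 0, 0.104, 0, 0, 0, 1, 0, 0, 0.104, 0, 0, 0, 1, 0, 0, 0.104, 0, 0, 0, 1, 0, 0, 0.104, 0, 0, 0, 1, 0, 0, 0.104, 0, 0, 0, 1, 0, 0, 0.104, 0, 0, 0, 1, 0, 0, 0.104, 0, 0, 0, 1, 0, 0, 0.104, 0, 0, 0, 1, 0, 0, 0.104, 0, 0, 0, 1, 0, 0, 0.104, 0, 0, 0, 1, 0, 0, 0.104, 0, 0, 0, 1, 0, 0, 0.104, 0, 0, 0, 1, 0, 0, 0, 0, 0, 0, 1, 0, 0, 0, 0, 0, 0, 1])

```text
time_s: 17.57
ee_pos: [0.5454, 0.0147, 0.331]
eef_rot: [-2.788, -1.446, 0.005]
contact_force: [-0.0, 0.1, 0.8]
opening: 0.0854
gripper_force: 0.0
```

```bash
cat > pk.py <<'E'
from h import *
s,im=snap('wrist','pack2.png');print({k:np.round(s[k],4) for k in ('q','ee_pos','eef_rot','joint_vel','time_s')})
v=s['eef_rot'];print('yaw',np.degrees(2*np.arctan2(v[1],v[0]))%360)
for k in ctrl.cut_out('wrist','pack')[:3]:
    c,_=cv2.findContours(k['region'].astype(np.uint8),cv2.RETR_EXTERNAL,cv2.CHAIN_APPROX_SIMPLE)
    c=max(c,key=cv2.contourArea)
    for z in (.061,.089):
        W=np.array([onz('wrist',p[0],z,s)[:2] for p in c.astype(float)],np.float32)
        print(k['score'],k['bbox'],z,cv2.minAreaRect(W))
print([(np.round(onz('wrist',r['pixel'],0.061,s),4),r['pixel'],r['score']) for r in ctrl.place_of('wrist','pack')])
r,_,_=rect(im,s,(.5406,.0012),.089,half=.075,ppm=4000); cv2.imwrite('pics/packr.png',r[:,:,::-1])
E
python3 pk.py
```

```text
{'q': array([ 0.2753,  0.3709, -0.4996,  1.9702,  0.2311,  0.8589, -0.9624]), 'ee_pos': array([0.5454, 0.0147, 0.331 ]), 'eef_rot': array([-2.788 , -1.4457,  0.0046]), 'joint_vel': array([ 0.0126, -0.0021, -0.0135, -0.0082,  0.0029, -0.0007,  0.0032]), 'time_s': np.float64(17.5667)}
yaw 54.81727750985203
0.78 [232.5, 140.7, 272.5, 231.1] 0.061 ((0.5362417101860046, -0.002866137772798538), (0.09760895371437073, 0.04616688936948776), 53.26871109008789)
0.78 [232.5, 140.7, 272.5, 231.1] 0.089 ((0.5402571558952332, 0.0031873956322669983), (0.08959012478590012, 0.04237418249249458), 53.2686653137207)
[(array([0.5437, 0.0037, 0.061 ]), [254.4, 178.7], 0.76)]
```

View pics/packr.png

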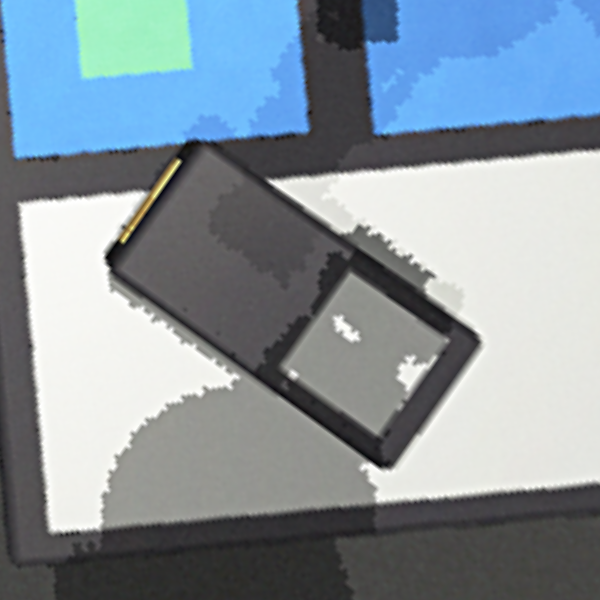

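The crop shows the black pack with gold contacts at its top left; its corners are at (198,142), (480,340), (385,467) and (108,260). That puts the centre at (0.540,0.003) with a yaw of about 54°, and it is the black pack described, not the orange one. Grasping.

servo_tool(rows=[0, 0, 0, -1.25, 0.24, 0, 1, 0, 0, 0, 0, 0, 3.3, 1, 0, 0, 0, 0, 0, 3.3, 1, 0, 0, 0, 0, 0, 3.3, 1, 0, 0, 0, 0, 0, 3.3, 1, 0, 0, 0, 0, 0, 3.3, 1, 0, 0, 0, 0, 0, 1, 1, 0, 0, 0, 0, 0, 0.5, 1, 0, 0, 0, 0, 0, 0, 1])

```text
time_s: 18.47
ee_pos: [0.5408, 0.0028, 0.1521]
eef_rot: [-2.791, -1.442, 0.002]
contact_force: [-0.4, 0.4, 0.3]
opening: 0.0854
gripper_force: 0.0
```

servo_tool(rows=[0, 0, 0, 0, 0, 0.7, 1, 0, 0, 0, 0, 0, 0.6, 0.6, 0, 0, 0, 0, 0, 0, 0.2, 0, 0, 0, 0, 0, 0, -1, 0, 0, 0, 0, 0, 0, -1, 0, 0, 0, 0, 0, 0, -1, 0, 0, 0, 0, 0, 0, -1, 0, 0, 0, 0, 0, 0, -1, 0, 0, 0, 0, 0, 0, -1])

```text
time_s: 19.22
ee_pos: [0.5414, 0.0034, 0.1403]
eef_rot: [2.79, 1.442, 0.002]
contact_force: [-1.1, -0.6, 6.8]
opening: 0.0406
gripper_force: 63.2
```

servo_tool(rows=[0, 0, 0, 0, 0, -0.6, -1, 0, 0, 0, 0, 0, -1.5, -1, 0, 0, 0, 0, 0, -2.5, -1, 0, 0, 0, 0, 0, -2.5, -1, 0, 0, 0, 0, 0, -2.5, -1, 0, 0, 0, 0, 0, -2.5, -1, 0, 0, 0, 2.79, -2.22, 0, -1, 0, 0, 0, 2.79, -2.22, 0, -1, 0, 0, 0, 2.79, -2.22, 0, -1, 0, 0, 0, 2.79, -2.22, 0, -1, 0, 0, 0, 2.79, -2.22, 0, -1, 0, 0, 0, 2.79, -2.22, 0, -1, 0, 0, 0, 2.79, -2.22, 0, -1, 0, 0, 0, 2.79, -2.22, 0, -1, 0, 0, 0, 0, 0, 0, -1, 0, 0, 0, 0, 0, 0, -1])

```text
time_s: 20.55
ee_pos: [0.5237, 0.2914, 0.2604]
eef_rot: [-2.785, -1.45, 0.0]
contact_force: [-0.4, -1.5, -2.4]
opening: 0.0408
gripper_force: 62.2
```

Run:
```python
from h import *
s,im=snap('wrist','over.png');print({k:np.round(s[k],4) for k in ('q','ee_pos','eef_rot','joint_vel','contact_force','opening')})
r,_,_=rect(im,s,(.525,.288),.1055,half=.1,ppm=2000); cv2.imwrite('pics/over2.png',np.hstack([cv2.resize(im,(512,384)),cv2.resize(r,(288,288)).repeat(1,0) if 0 else cv2.copyMakeBorder(cv2.resize(r,(288,288)),0,96,0,0,0)])[:,:,::-1])
```

```text
{'q': array([-0.2473,  0.5237, -0.4671,  1.9207,  0.326 ,  0.7715, -1.5077]), 'ee_pos': array([0.5237, 0.2914, 0.2604]), 'eef_rot': array([-2.7849, -1.4496,  0.    ]), 'joint_vel': array([ 0.0477, -0.0089,  0.0627,  0.0358,  0.0189,  0.0216,  0.0025]), 'contact_force': array([-0.4151, -1.4894, -2.3552]), 'opening': np.float64(0.0408)}
```

View pics/over2.png

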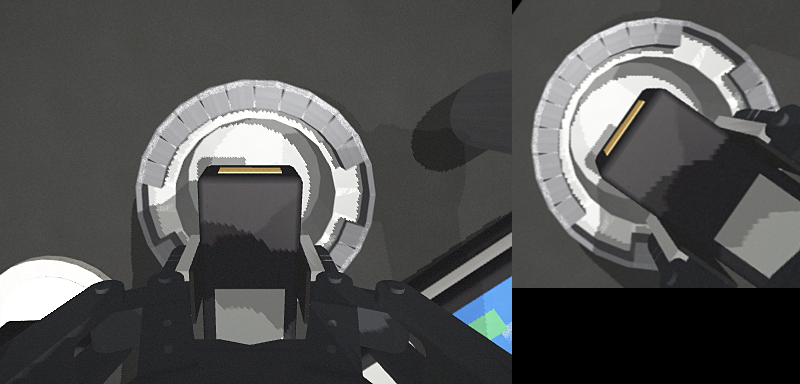

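The open canister ring is centred on (656,144) in the rectified crop, which is exactly (0.525,0.288). The pack is held level above it. Lowering.

servo_tool(rows=[0, 0, 0, -0.21, 0.31, 0, -1, 0, 0, 0, 0, 0, 2, -1, 0, 0, 0, 0, 0, 2, -1, 0, 0, 0, 0, 0, 2, -1, 0, 0, 0, 0, 0, 2, -1, 0, 0, 0, 0, 0, 2, -1, 0, 0, 0, 0, 0, 1.5, -1, 0, 0, 0, 0, 0, 1, -1, 0, 0, 0, 0, 0, 0, -1])

```text
time_s: 21.35
ee_pos: [0.5261, 0.2816, 0.1332]
eef_rot: [2.791, 1.438, -0.008]
contact_force: [-0.5, -0.7, -2.8]
opening: 0.0409
gripper_force: 62.2
```

servo_tool(rows=[0, 0, 0, 0.3, -0.3, 0, -1, 0, 0, 0, 0, 0, 0.5, -1, 0, 0, 0, 0, 0, 0.4, -1, 0, 0, 0, 0, 0, 0.3, -1, 0, 0, 0, 0, 0, 0.2, -1, 0, 0, 0, 0, 0, 0, -1])

```text
time_s: 21.85
ee_pos: [0.5257, 0.2885, 0.1212]
eef_rot: [2.791, 1.442, -0.001]
contact_force: [-0.4, 0.1, -2.4]
opening: 0.0408
gripper_force: 62.2
```

servo_tool(rows=[0, 0, 0, 0, 0, 0.3, -1, 0, 0, 0, 0, 0, 0.2, -1, 0, 0, 0, 0, 0, 0.15, -1, 0, 0, 0, 0, 0, 0.1, -1, 0, 0, 0, 0, 0, 0, -1, 0, 0, 0, 0, 0, 0, -1])

```text
time_s: 22.35
ee_pos: [0.5258, 0.2887, 0.1138]
eef_rot: [2.791, 1.442, -0.0]
contact_force: [-0.1, 0.1, -2.5]
opening: 0.0409
gripper_force: 62.2
```

servo_tool(rows=[0, 0, 0, 0, 0, 0.08, -1, 0, 0, 0, 0, 0, 0.07, -1, 0, 0, 0, 0, 0, 0, -1])

```text
time_s: 22.6
ee_pos: [0.5259, 0.2888, 0.1133]
eef_rot: [2.791, 1.442, 0.001]
contact_force: [-1.2, -1.5, 3.9]
opening: 0.0403
gripper_force: 63.1
```

Contact with the floor. Release and retreat.

servo_tool(rows=[0, 0, 0, 0, 0, 0, 0.05, 0, 0, 0, 0, 0, 0, 0.15, 0, 0, 0, 0, 0, 0, 0.3, 0, 0, 0, 0, 0, 0, 0.3, 0, 0, 0, 0, 0, 0, 0.3, 0, 0, 0, 0, 0, -0.5, 0.3, 0, 0, 0, 0, 0, -1.5, 0.3, 0, 0, 0, 0, 0, -3, 0.3, 0, 0, 0, 0, 0, -3, 0.3, 0, 0, 0, 0, 0, -3, 0.3, 0, 0, 0, 0, 0, -4, 0.3, 0, 0, 0, 0, 0, -4, 0.3, 0, 0, 0, 0, 0, -4, 0.3, 0, 0, 0, 0, 0, 0, 0.3, 0, 0, 0, 0, 0, 0, 0.3])

```text
time_s: 23.85
ee_pos: [0.5268, 0.2897, 0.3459]
eef_rot: [-2.791, -1.442, -0.011]
contact_force: [-0.8, 0.4, -0.6]
opening: 0.0553
gripper_force: 0.0
```

Run:
```python
from h import *
s,im=snap('wrist','fin.png');print({k:np.round(s[k],4) for k in ('ee_pos','contact_force','opening','time_s')})
s2,sc=snap('scene','fsc.png')
r,_,_=rect(im,s,(.525,.288),.062,half=.1,ppm=2000)
cv2.imwrite('pics/fin2.png',np.hstack([sc[:,:,::-1],cv2.resize(r,(288,384))[:,:,::-1]]))
for k in ctrl.cut_out('wrist','pack')[:1]:
    c,_=cv2.findContours(k['region'].astype(np.uint8),cv2.RETR_EXTERNAL,cv2.CHAIN_APPROX_SIMPLE)
    c=max(c,key=cv2.contourArea); W=np.array([onz('wrist',p[0],.062,s)[:2] for p in c.astype(float)],np.float32); print(k['score'],cv2.minAreaRect(W))
```

```text
{'ee_pos': array([0.5268, 0.2897, 0.3459]), 'contact_force': array([-0.7755,  0.4254, -0.6421]), 'opening': np.float64(0.0553), 'time_s': np.float64(23.85)}
0.96 ((0.5248951315879822, 0.2869206368923187), (0.08699911087751389, 0.041661445051431656), 54.62541198730469)
```

View pics/fin2.png

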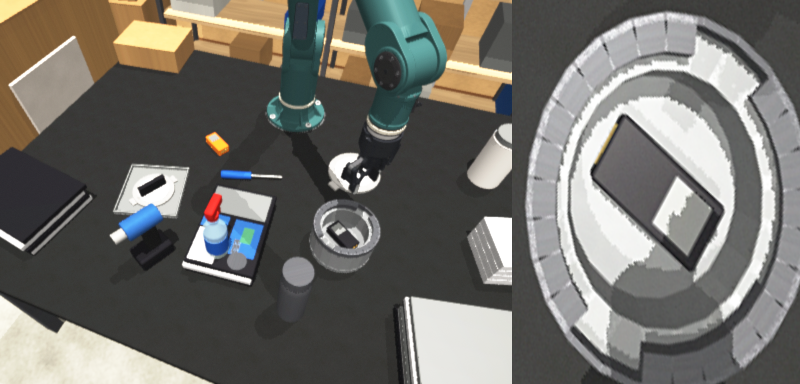

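The pack lies flat and centred in the canister (343,235), the lid is in the tray (153,188), and all bystanders are in place. At z = 0.062 the pack measures 87 x 41.7 mm, so its height fits. Handing in.

```bash
python3 -c "
from workcell import ctrl
print(ctrl.hand_in())"
```

```text
the job is handed in; nothing more can be done
None
```

The job is handed in (the call returned no verdict): the final pictures show the lid flat, grip up, in the tray, the pack flat on the floor of the open canister, and the spray bottle, flask, driver and screwdriver apparently undisturbed, at about 24 s of the 70 s allowed.

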